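# Switch the light to the power sensor with the gated lever

## Task

One of the four light outlets of the grey switch box points down at the power sensor, the squat black round cup. With the fingertips, gently push the box's lever out of its park slot and along the gate, fully home into the corner slot on the same side and at the same end as the power sensor's outlet, then move clear. Do not grip the knob, do not run the lever into any of the other three corner slots, and leave the power sensor and the things under the other outlets where they stand.

Things in the scene. Friction and masses are not known exactly. Their poses are not given: they have to be found in the camera images.
- switch_box: the fixed grey light switch box, 170 mm long (x) by 150 mm wide (y) by 82 mm high, with a gate plate as its top and a lever standing out of the gate. Origin: centre of its underside, on the worktop. Its +x axis points away from the robot (far), +y to the left; it may be turned by up to about 20 degrees. Four light outlets stand out of its left and right sides, 60 mm above the worktop
- box_top (a point): middle of the gate plate. The 14 mm wide gate: a crossbar along y through this point, 66 mm long, at each of its two ends a column along x, 61 mm long, running far and near of it (the four corner slots), and the park slot from the crossbar's middle towards the robot only. Solid walls end the crossbar and face the park slot: pushed against them, the lever stands right for the next push
- knob (a point): centre of the lever's black knob, a rounded cylinder 26 mm across and 35 mm tall, 135 mm above the worktop when the lever is upright, 120 mm when it leans into a corner slot. The 9 mm steel rod below it runs in the gate and is pivoted in the middle of the box, 123 mm from the knob's centre. At the slot ends the knob stands 40 to 46 mm off the box's middle along x and y
- lever_leg (a joint): lean of the lever along the box's x, rad: 0 upright (in the crossbar), positive far, negative near. About +0.33 or -0.33 at the ends of the corner slots, -0.35 at the end of the park slot, where it starts between -0.34 and -0.22. Friction holds the lever where it is left; a push of 1 to 3 N at the knob moves it; the slot ends are rigid
- lever_cross (a joint): lean of the lever along the box's y, rad: 0 upright (park slot), positive left, negative right; about +0.37 in the left column, -0.37 in the right column, with about 0.03 of play. Same friction
- power_sensor: the power sensor: a squat round black cup, 48 mm across and 26 mm tall with a round opening in its top, loose, standing on the worktop under one of the four outlets. Origin: centre of its underside
- sample_dish: a flat round open dish with small dark cells in it, 60 mm across, 12 mm tall, loose, under another outlet. Origin: centre of its underside
- filter_frame_0: a flat square black frame with a round filter, 50 x 50 x 9 mm, loose, under another outlet. Origin: centre of its underside
- clear_bush: a small white ring-shaped bush, 26 mm across, 12 mm tall, loose, under another outlet. Origin: centre of its underside
- outlet_far_left (a point): mouth of the far left light outlet, a nozzle pointing down at the end of a bent steel tube on the box's left side: +46 mm in x, +115 mm in y of the box's middle, 40 mm above the worktop. It is lit by the far slot of the left column
- outlet_near_left (a point): mouth of the near left light outlet, a nozzle pointing down at the end of a bent steel tube on the box's left side: -46 mm in x, +115 mm in y of the box's middle, 40 mm above the worktop. It is lit by the near slot of the left column
- outlet_far_right (a point): mouth of the far right light outlet, a nozzle pointing down at the end of a bent steel tube on the box's right side: +46 mm in x, -115 mm in y of the box's middle, 40 mm above the worktop. It is lit by the far slot of the right column
- outlet_near_right (a point): mouth of the near right light outlet, a nozzle pointing down at the end of a bent steel tube on the box's right side: -46 mm in x, -115 mm in y of the box's middle, 40 mm above the worktop. It is lit by the near slot of the right column
There are look-alikes about, which are no part of the job. There is more than one size of the power_sensor; the one meant has the size given above.

How it is judged:
On the way, in this order (a step that is already met when the one before it is completed fails the run):
1. the lever has left the park slot (value of joint lever_leg above -0.08 rad), for 0.1 s.
2. the lever stands in the column on the power sensor's side (((horizontal distance between power_sensor and outlet_far_left below 0.03 m and value of joint lever_cross above 0.28 rad) or (horizontal distance between power_sensor and outlet_near_left below 0.03 m and value of joint lever_cross above 0.28 rad) or (horizontal distance between power_sensor and outlet_far_right below 0.03 m and value of joint lever_cross below -0.28 rad) or (horizontal distance between power_sensor and outlet_near_right below 0.03 m and value of joint lever_cross below -0.28 rad))), for 0.1 s.
At the end, for the whole second after the job is handed in: the lever leans at least 0.28 rad both along and across, into the corner slot that belongs to the power sensor's outlet (the end of the slot is at about 0.33), and is at rest; the power sensor, dish, filter frame and bush are within 12 mm of where they stood (((horizontal distance between power_sensor and outlet_far_left below 0.03 m and value of joint each of lever_leg, lever_cross above 0.28 rad) or (horizontal distance between power_sensor and outlet_near_left below 0.03 m and value of joint lever_leg below -0.28 rad and value of joint lever_cross above 0.28 rad) or (horizontal distance between power_sensor and outlet_far_right below 0.03 m and value of joint lever_leg above 0.28 rad and value of joint lever_cross below -0.28 rad) or (horizontal distance between power_sensor and outlet_near_right below 0.03 m and value of joint each of lever_leg, lever_cross below -0.28 rad)) and velocity of joint lever_leg between -0.05 and 0.05 rad/s and distance of each of power_sensor, sample_dish, filter_frame_0, clear_bush from where it was at the start of the episode below 0.012 m); the robot touches nothing.
It fails at once if the lever was run more than halfway (0.18 rad) into one of the other three corner slots ((horizontal distance between power_sensor and outlet_far_left above 0.06 m and value of joint lever_leg above 0.18 rad and value of joint lever_cross above 0.2 rad) or (horizontal distance between power_sensor and outlet_near_left above 0.06 m and value of joint lever_leg below -0.18 rad and value of joint lever_cross above 0.2 rad) or (horizontal distance between power_sensor and outlet_far_right above 0.06 m and value of joint lever_leg above 0.18 rad and value of joint lever_cross below -0.2 rad) or (horizontal distance between power_sensor and outlet_near_right above 0.06 m and value of joint lever_leg below -0.18 rad and value of joint lever_cross below -0.2 rad)).
It fails at once if the lever or box was shoved, gripped or squeezed with more than 35 N (contact force between any of the fingers, the arm and switch_box above 35 N).
It fails at once if the power sensor or a thing under another outlet was displaced by more than 20 mm or lifted (distance of any of power_sensor, sample_dish, filter_frame_0, clear_bush from where it was at the start of the episode above 0.02 m).
It also fails if it takes over 54 s, if anything falls off the work surface, if the arm or the gripper's body presses on something with over 40 N, if the wrist force passes 120 N, or if a joint passes its speed limit or range.

## Robot

A 6-joint arm with a two-finger parallel gripper is mounted at the origin on a cart in front of the work surface, level with it; the furniture and walls round the work are solid. World frame = base frame: x ahead of the robot, y to its left, z up, the work surface at z = 0. Lengths are in m, angles in rad, forces in N, time in s.
With the tool pointing down it reaches from about 0.35 to 0.85 m from the base axis. Payload 8.1 kg.
Tool frame: the origin (TCP) lies on the centre line of the jaws, within the pads' length; the fingertips stand 17 mm ahead of it and the grasp point (between the pads) lies 2 mm behind it; x points along the fingers, z is the direction in which the jaws open and shut, and the axes are right-handed (so a half turn about x gives the same grasp; the last joint's range is limited). The gripper opens to 93 mm and grips with 3 to 60 N. Pads are 15 mm wide; open, the fingers measure 128 mm over their backs; the gripper's body (75 mm by 188 mm) begins 65 mm behind the grasp point.
Start: joints at [-1.391, 0.13, 1.488, -0, 1.523, -0.085], TCP at [0.157, -0.579, 0.208] pointing down, gripper open.
Joint ranges: [-2.96, 2.96], [-0.89, 2.26], [0.02, 2.5], [-1.34, 4.48], [0, 2.73], [-2.66, 2.66]. Speed limits (rad/s): [2.39, 2.39, 2.79, 3.14, 3.14, 3.14].

## Interface

Orientations are given as a rotation vector (axis times angle).
In Python, from plant import telemetry, optics, workorder gives the robot as it stands.
- The arm moves only by the shell command python3 -m inch 'ROWS' [FORCE]. ROWS is JSON, a list that holds one entry, the list of rows, each a list of 7 numbers: the shift along the tool's x, y, z in m, then the turn, a rotation vector about the tool's x, y, z in rad, then the opening, from 0 (shut) to 1 (fully open). In form: [[[tx, ty, tz, ax, ay, az, grip], ...]]. A call has 1 to 20 rows; each row shifts and turns the pose as measured when the row begins, along the tool's axes as they then stand; what a row does not reach is not made up. A row lasts 1/10 s, in which the tool goes at most 50 mm and 8.59 degrees, less where a joint would pass 70% of its speed; a pose out of reach is approached as far as the arm can. A call is refused whole if a number of a shift passes 0.05 or a number of a turn 0.15, either way. A call with a gripper value outside its range is refused whole. The fingers move at their own pace and stop on an object; FORCE is the grip in N (left out, the last holds). Time passes only in rows, so rows that do not move let the fingers close. It gives the time, the measured TCP pose, the force and the opening at its end, in the units of the state.
- telemetry.read_state(): the state, without advancing time (a new reading comes with each control period).
- optics.read_camera(name): name is "scene" or "top" or "wrist"; returns a dict with "frame" (480x640x3 uint8, blue, green, red), "fx", "fy", "cx", "cy" (pixels), "rvec" (rotation vector, rad) and "tvec" (3), from world to camera coordinates, as OpenCV has them. Camera axes: x right, y down, z forward; pixel columns grow to the right and rows downward; lengths in m; the calibration is good to about 2 mm. A picture is of the moment at which its call begins. There is no depth.
- workorder.close_job(): hands the job in, once; it reports no verdict.
The state is a dict: "t": time; "q": joint angles; "dq": joint speeds; "joint_torque": joint torques, N m; "tool_pos": TCP position; "orientation": TCP orientation; "force": force on the tool from outside, world axes, zero at the start; "wrist_torque": the same for the moment, N m; "opening": finger opening in m.
Only numpy, scipy, OpenCV 4.12 (cv2) and the standard library are available. Lean on these libraries where they do the work, as an engineer would, in place of code of your own. Each camera call takes 0.05 s, during which the arm holds its last target. There are 200 camera calls.

## Working session

There is one attempt and no reset: what is moved stays moved. The work goes in short steps, Python scripts to look and compute and a shell command to move; the robot and the scene stay as the last step left them, time stands still between calls to the robot, and variables do not carry over. Pictures are saved under pics/ and viewed, on a budget of 10 in all, crops included, one or two more only if the job needs it, and the job is handed in when it is done.

```bash
mkdir -p pics; ls
python3 - <<'E'
from plant import telemetry, optics
import cv2
print(telemetry.read_state())
for n in("scene","top"):
    c=optics.read_camera(n);cv2.imwrite(f"pics/{n}0.png",c.pop("frame"));print(n,c)
E
```

```text
pics
{'t': 0.0, 'q': array([-1.39138740e+00,  1.31136228e-01,  1.48929959e+00,  1.75057333e-05,
        1.52300311e+00, -8.53878263e-02]), 'dq': array([-0.00098167,  0.00033154, -0.00143331, -0.00042474,  0.00189676,
        0.00056608]), 'joint_torque': array([ 1.49714029e-03, -5.59842360e+01, -4.91759598e+01,  7.69302808e-02,
        3.55492299e-02, -1.22883707e-04]), 'tool_pos': array([ 0.15695551, -0.57848485,  0.20649122]), 'orientation': array([ 1.01319948,  1.32429178, -1.01110768]), 'force': array([ 1.54006886, -0.36037414, -0.0254834 ]), 'wrist_torque': array([ 0.02224396, -0.00391657, -0.03961639]), 'opening': 0.09282301442709391}
scene {'fx': 533.514910288403, 'fy': 533.514910288403, 'cx': 320.21114057723, 'cy': 233.03141985160386, 'rvec': array([ 0.68701297, -2.64889599,  1.09615786]), 'tvec': array([0.39699519, 0.31847133, 0.68790209])}
top {'fx': 616.3579631691748, 'fy': 616.3579631691748, 'cx': 322.33815494116334, 'cy': 244.89005664412144, 'rvec': array([ 2.10831508, -2.16967556,  0.16571209]), 'tvec': array([-0.0938465 ,  0.55093618,  1.06534911])}
```

View pics/scene0.png

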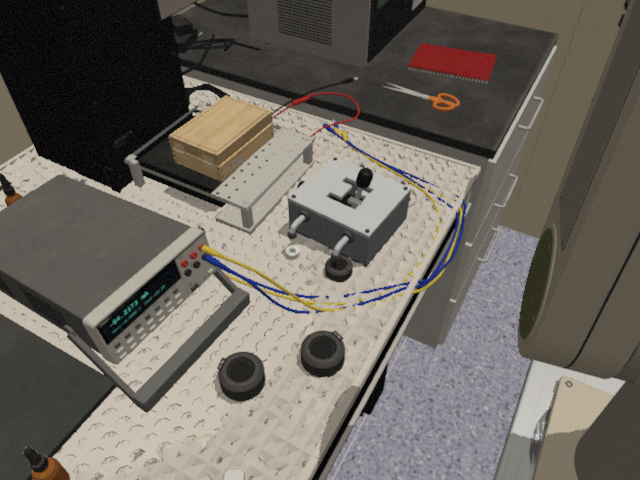

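View pics/top0.png

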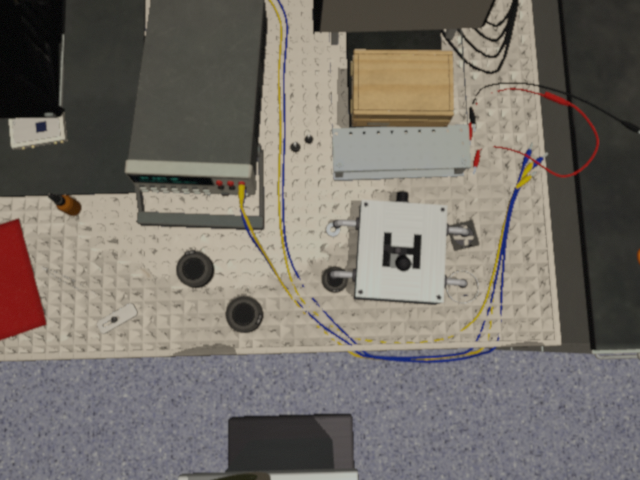

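The box is near (402,250) in the top view. A cup stands under its near-left outlet at (335,278) and the bush under the far-left at (333,228). The two larger cups at (195,268) and (243,313) are look-alikes. Next I'll enlarge the box and measure it.

```bash
cat > h.py <<'E'
import numpy as np, cv2
from plant import optics, telemetry
def on_plane(c,uv,z):
    R=cv2.Rodrigues(c["rvec"])[0]; o=-R.T@c["tvec"]
    d=R.T@np.array([(uv[0]-c["cx"])/c["fx"],(uv[1]-c["cy"])/c["fy"],1])
    return (o+d*(z-o[2])/d[2]).round(4)
def proj(c,P):
    return cv2.projectPoints(np.float64(P).reshape(-1,3),c["rvec"],c["tvec"],np.array([[c["fx"],0,c["cx"]],[0,c["fy"],c["cy"]],[0,0,1]]),None)[0][:,0].round(1)
E
python3 - <<'E'
import cv2
i=cv2.imread("pics/top0.png")[185:315,315:490]
cv2.imwrite("pics/top0c.png",cv2.resize(i,None,fx=4.5,fy=4.5,interpolation=cv2.INTER_CUBIC))
E
```

```text
(no output)
```

View pics/top0c.png

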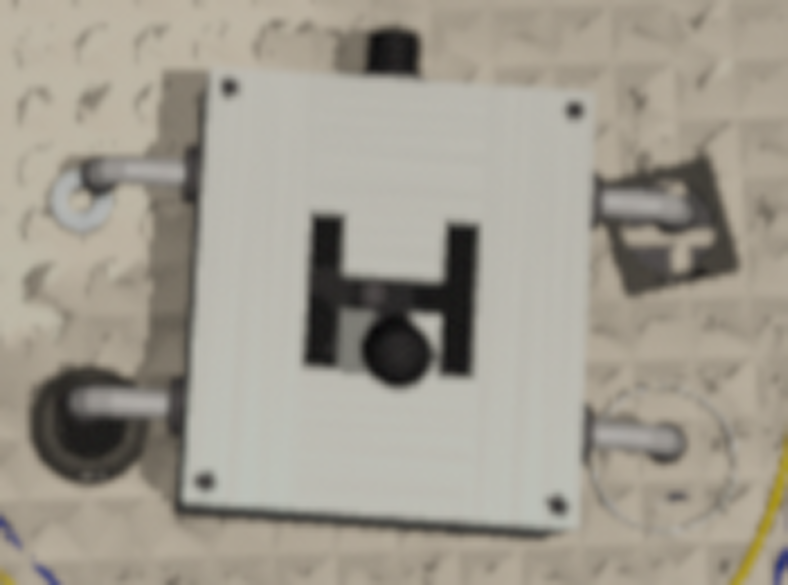

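Run:
```python
from h import *
c=optics.read_camera("top")
f=lambda u,v,z:on_plane(c,(315+(u+.5)/4.5-.5,185+(v+.5)/4.5-.5),z)
P=[f(*p,.082) for p in((208,68),(595,95),(578,520),(182,505))]
print("corners",P,"mean",np.mean(P,0))
print("gate",[f(*p,.082) for p in((328,215),(462,224),(456,375),(320,365),(391.5,295))])
print("cup L/R edges",f(32,425,.02),f(146,425,.02),"look-alikes",on_plane(c,(176,268),.03),on_plane(c,(215,268),.03))
for l,r in((0,1),(3,2)): d=P[l]-P[r]; print("yaw",np.degrees(np.arctan2(-d[0],d[1])))
for n,m in((3,0),(2,1)): d=P[m]-P[n]; print("yaw",np.degrees(np.arctan2(d[1],d[0])))
print("knob",f(398,350,.14))
s=telemetry.read_state();R=cv2.Rodrigues(s["orientation"])[0];print(R.round(3),s['tool_pos'],s['t'])
```

```text
corners [array([ 0.6201, -0.1794,  0.082 ]), array([ 0.6049, -0.3294,  0.082 ]), array([ 0.4403, -0.313 ,  0.082 ]), array([ 0.4503, -0.163 ,  0.082 ])] mean [ 0.5289 -0.2462  0.082 ]
gate [array([ 0.5606, -0.2235,  0.082 ]), array([ 0.5555, -0.275 ,  0.082 ]), array([ 0.497 , -0.2697,  0.082 ]), array([ 0.5023, -0.2178,  0.082 ]), array([ 0.5286, -0.2465,  0.082 ])]
cup L/R edges [ 0.4887 -0.1067  0.02  ] [ 0.4874 -0.1528  0.02  ] look-alikes [0.5154 0.1564 0.03  ] [0.5134 0.0858 0.03  ]
yaw -5.7862211024387324
yaw -3.814074834290337
yaw -5.5167560788467425
yaw -5.68991371845784
knob [ 0.5    -0.2403  0.14  ]
[[-0.     0.965  0.262]
 [ 0.001  0.262 -0.965]
 [-1.     0.    -0.001]] [ 0.15697233 -0.57863832  0.20673226] 0.15
```

The sensor is about 47 mm wide and stands under the near-left outlet. The box centre is (0.529, -0.246), yaw about -5.5°, with the knob at -29 mm along box x. First I'll align tool y with box +x and close the fingers, then travel high to a point near of the knob.

```bash
python3 -m inch '[[[0,0,0,0.12,0,0,0],[0,0,0,0.12,0,0,0],[0,0,0,0.12,0,0,0],[0,0.027,-0.036,0,0,0,0],[0,0.027,-0.036,0,0,0,0],[0,0.027,-0.036,0,0,0,0],[0,0.027,-0.036,0,0,0,0],[0,0.027,-0.036,0,0,0,0],[0,0.027,-0.036,0,0,0,0],[0,0.027,-0.036,0,0,0,0],[0,0.027,-0.036,0,0,0,0],[0,0.027,-0.036,0,0,0,0],[0,0,0,0,0,0,0]]]' 5
cat >> h.py <<'E'
C=np.array([.529,-.246]); a=np.radians(-5.5); ex=np.array([np.cos(a),np.sin(a)]); ey=np.array([-ex[1],ex[0]])
def where():
    s=telemetry.read_state();R=cv2.Rodrigues(s["orientation"])[0];d=s["tool_pos"][:2]-C
    print("t",s["t"],"box xy mm",(1e3*np.array([d@ex,d@ey])).round(1),"z",s["tool_pos"][2].round(4),"tilt",R[:,0].round(3),"yaw",np.degrees(np.arctan2(R[1,1],R[0,1])).round(2),"F",s["force"].round(1),"open",s["opening"])
E
python3 -c "from h import *;where()"
```

```text
t: 1.45
tool_pos: [0.4414, -0.2705, 0.2024]
orientation: [1.299, 1.161, -1.292]
force: [-0.9, 0.4, -0.3]
opening: 0.0006
t 1.45 box xy mm [-84.8 -32.8] z 0.2024 tilt [-0.002  0.009 -1.   ] yaw -6.65 F [-0.9  0.4 -0.3] open 0.0005853484492366006
```

```bash
python3 -m inch '[[[0,0.01,-0.017,-0.02,0,0,0],[0,0.01,-0.017,0,0,0,0],[0.025,0,0,0,0,0,0],[0.025,0,0,0,0,0,0],[0.02,0,0,0,0,0,0],[0.004,0,0,0,0,0,0],[0,0,0,0,0,0,0]]]'
python3 - <<'E'
from h import *
where()
for n in("wrist","top"):
    c=optics.read_camera(n)
    if n=="top": i=cv2.resize(c["frame"][185:315,315:490],None,fx=4.5,fy=4.5,interpolation=cv2.INTER_CUBIC)
    else: i=c["frame"]
    cv2.imwrite(f"pics/{n}1.png",i)
E
```

```text
t: 2.15
tool_pos: [0.4644, -0.2379, 0.126]
orientation: [1.28, 1.173, -1.276]
force: [0.2, -0.4, -0.7]
opening: 0.0003
t 2.15 box xy mm [-65.1   1.9] z 0.126 tilt [-0.004  0.008 -1.   ] yaw -5.25 F [ 0.2 -0.4 -0.7] open 0.00032501429896279033
```

View pics/wrist1.png

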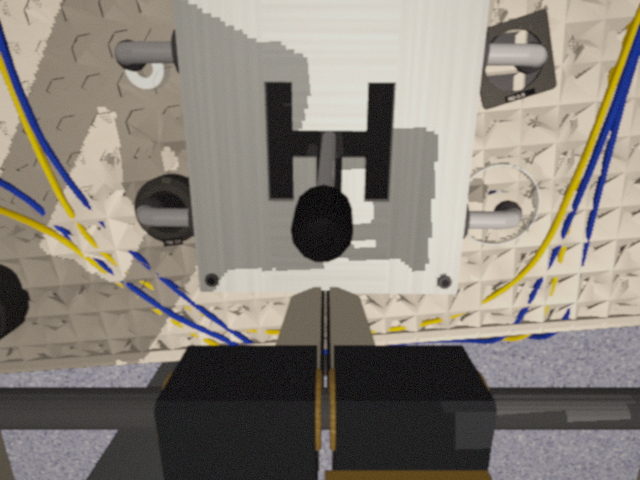

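The closed fingers line up with the knob at (322,222), and the sensor is clearly under the near-left outlet at (165,205). Now I'll push the lever out of park.

```bash
python3 -m inch '[[[0,0.006,0,0,0,0,0],[0,0.006,0,0,0,0,0],[0,0.006,0,0,0,0,0],[0,0.006,0,0,0,0,0],[0,0.006,0,0,0,0,0],[0,0.006,0,0,0,0,0],[0,0.006,0,0,0,0,0],[0,0,0,0,0,0,0]]]'
python3 -c "from h import *;where()"
```

```text
t: 3.05
tool_pos: [0.5128, -0.2443, 0.132]
orientation: [1.28, 1.165, -1.273]
force: [-1.9, 0.4, 0.6]
opening: 0.0006
t 3.05 box xy mm [-16.3   0.1] z 0.132 tilt [ 0.002  0.003 -1.   ] yaw -5.26 F [-1.9  0.4  0.6] open 0.0005513752395004718
```

```bash
python3 -m inch '[[[0,0.002,0,0,0,0,0],[0,0,0,0,0,0,0]]]'
python3 - <<'E'
from h import *
where()
cv2.imwrite("pics/wrist2.png",optics.read_camera("wrist")["frame"])
E
```

```text
t: 3.25
tool_pos: [0.5134, -0.2443, 0.1315]
orientation: [1.278, 1.168, -1.276]
force: [-4.2, 0.3, 3.3]
opening: 0.0009
t 3.25 box xy mm [-15.7   0.2] z 0.1315 tilt [-0.002  0.004 -1.   ] yaw -5.26 F [-4.2  0.3  3.3] open 0.0008736606102867316
```

View pics/wrist2.png

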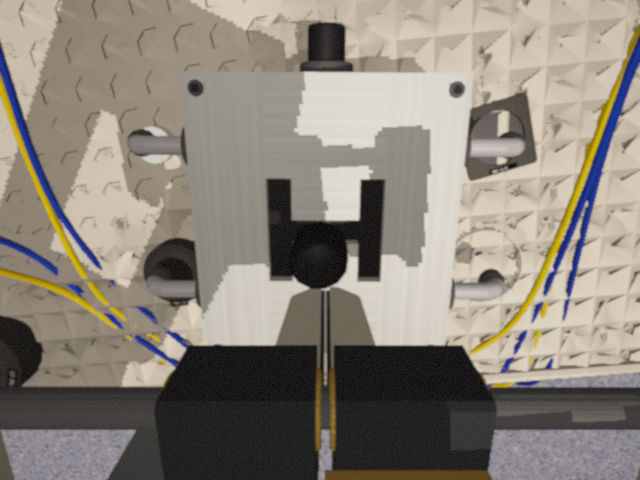

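Force rose to 4 N, so the lever is against the facing wall, and the knob at (318,255) is at the crossbar. Next I'll back off and go around to the right side of the knob.

```bash
python3 -m inch '[[[0,-0.015,0,0,0,0,0],[0,-0.01,0,0,0,0,0],[0,0,0.025,0,0,0,0],[0,0,0.025,0,0,0,0],[0,0.02,0,0,0,0,0],[0,0.02,0,0,0,0,0],[0,0,0,0,0,0,0]]]'
python3 -c "from h import *;where()"
```

```text
t: 4.0
tool_pos: [0.5235, -0.2971, 0.1304]
orientation: [1.281, 1.165, -1.274]
force: [0.3, 1.0, 0.4]
opening: 0.0006
t 4.0 box xy mm [ -0.5 -51.3] z 0.1304 tilt [ 0.002  0.004 -1.   ] yaw -5.32 F [0.3 1.  0.4] open 0.0005602548253127559
```

```bash
python3 -m inch '[[[0,0.002,-0.006,0,0,0,0],[0,0,-0.006,0,0,0,0],[0,0,-0.006,0,0,0,0],[0,0,-0.006,0,0,0,0],[0,0,-0.006,0,0,0,0],[0,0,-0.006,0,0,0,0],[0,0,-0.006,0,0,0,0],[0,0,-0.006,0,0,0,0],[0,0,0,0,0,0,0]]]'
python3 - <<'E'
from h import *
where()
cv2.imwrite("pics/wrist3.png",optics.read_camera("wrist")["frame"])
E
```

```text
t: 4.9
tool_pos: [0.5284, -0.2444, 0.131]
orientation: [1.28, 1.165, -1.274]
force: [-1.3, -0.1, 0.8]
opening: 0.0005
t 4.9 box xy mm [-0.8  1.6] z 0.131 tilt [ 0.002  0.003 -1.   ] yaw -5.27 F [-1.3 -0.1  0.8] open 0.0005307278607899371
```

View pics/wrist3.png

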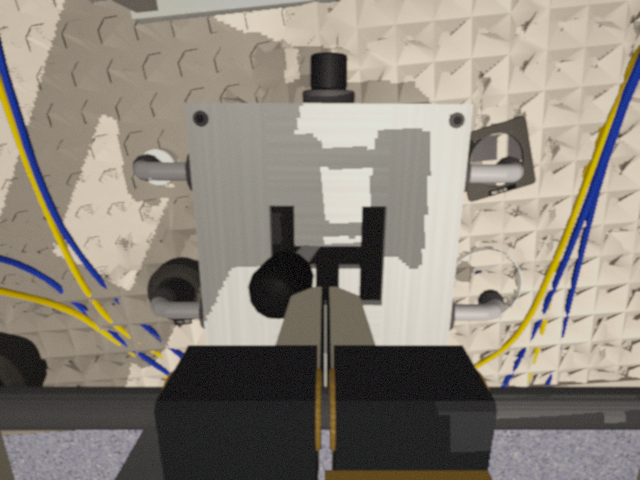

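The knob has moved left to (281,285), close to the left column. I'll carry on gently to the end wall.

```bash
python3 -m inch '[[[0,0,-0.004,0,0,0,0],[0,0,-0.004,0,0,0,0],[0,0,0,0,0,0,0]]]'; python3 -c "from h import *;where()"; python3 -m inch '[[[0,0,-0.003,0,0,0,0],[0,0,0,0,0,0,0]]]'; python3 -c "from h import *;where()"
```

```text
t: 5.25
tool_pos: [0.5291, -0.2365, 0.1309]
orientation: [1.28, 1.164, -1.274]
force: [-0.7, 0.4, 0.5]
opening: 0.0002
t 5.25 box xy mm [-0.8  9.5] z 0.1309 tilt [ 0.002  0.002 -1.   ] yaw -5.31 F [-0.7  0.4  0.5] open 0.0001583609822246327
t: 5.45
tool_pos: [0.5293, -0.2333, 0.1308]
orientation: [1.28, 1.164, -1.274]
force: [-1.0, -0.2, 0.3]
opening: 0.0006
t 5.45 box xy mm [-0.9 12.7] z 0.1308 tilt [ 0.002  0.003 -1.   ] yaw -5.31 F [-1.  -0.2  0.3] open 0.0006062968895698328
```

```bash
for i in 1 2 3; do python3 -m inch '[[[0,0,-0.003,0,0,0,0],[0,0,0,0,0,0,0]]]' >/dev/null; python3 -c "from h import *;where()"; done
python3 - <<'E'
from h import *
a=optics.read_camera("wrist")["frame"]
c=optics.read_camera("top"); b=cv2.resize(c["frame"][185:315,315:490],(640,475),interpolation=cv2.INTER_CUBIC)
s=optics.read_camera("scene")["frame"][140:300,260:440]
cv2.imwrite("pics/m4.png",np.hstack([cv2.resize(a,(400,300)),cv2.resize(s,(338,300),interpolation=cv2.INTER_CUBIC)]))
E
```

```text
t 5.65 box xy mm [-0.9 15.8] z 0.1308 tilt [ 0.002  0.003 -1.   ] yaw -5.32 F [-1.  -0.1  0.7] open 0.0005814325833041934
t 5.85 box xy mm [-0.9 19.2] z 0.1307 tilt [ 0.002  0.003 -1.   ] yaw -5.32 F [ 0.2  0.7 -0.9] open 0.0004395945538490242
t 6.05 box xy mm [-0.9 22.5] z 0.1307 tilt [ 0.002  0.003 -1.   ] yaw -5.32 F [-1.4 -1.1  0.2] open 0.0005744482041179002
```

View pics/m4.png

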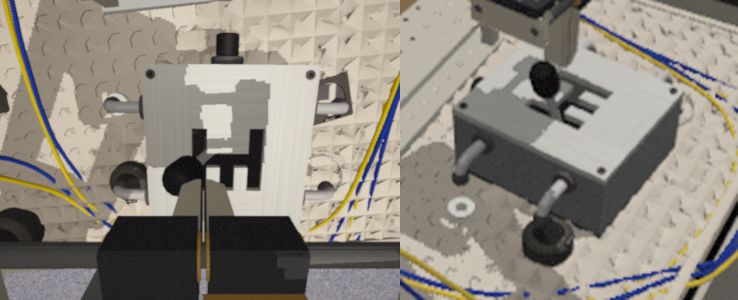

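The lever leans left. The knob is at (183,175) in the left half of the picture, and the fingertips are narrower than I assumed. I'll continue until the force rises.

```bash
for i in 1 2 3; do python3 -m inch '[[[0,0,-0.002,0,0,0,0],[0,0,0,0,0,0,0]]]' >/dev/null; python3 -c "from h import *;where()"; done
python3 - <<'E'
from h import *
c=optics.read_camera("scene"); x0,y0=300,140
cv2.imwrite("pics/s5.png",cv2.resize(c["frame"][y0:y0+100,x0:x0+130],None,fx=6,fy=6,interpolation=cv2.INTER_CUBIC))
E
```

```text
t 6.4 box xy mm [-1.  24.2] z 0.1306 tilt [ 0.002  0.003 -1.   ] yaw -5.34 F [-0.7 -0.2  0.2] open 0.0005289386066502423
t 6.6 box xy mm [-1.  26.3] z 0.1307 tilt [ 0.002  0.003 -1.   ] yaw -5.34 F [-0.2 -1.2  0. ] open 0.0006454922839145739
t 6.8 box xy mm [-1.  28.5] z 0.1307 tilt [ 0.002  0.003 -1.   ] yaw -5.35 F [-0.4  0.1 -0.1] open 0.00040103750686521053
```

View pics/s5.png

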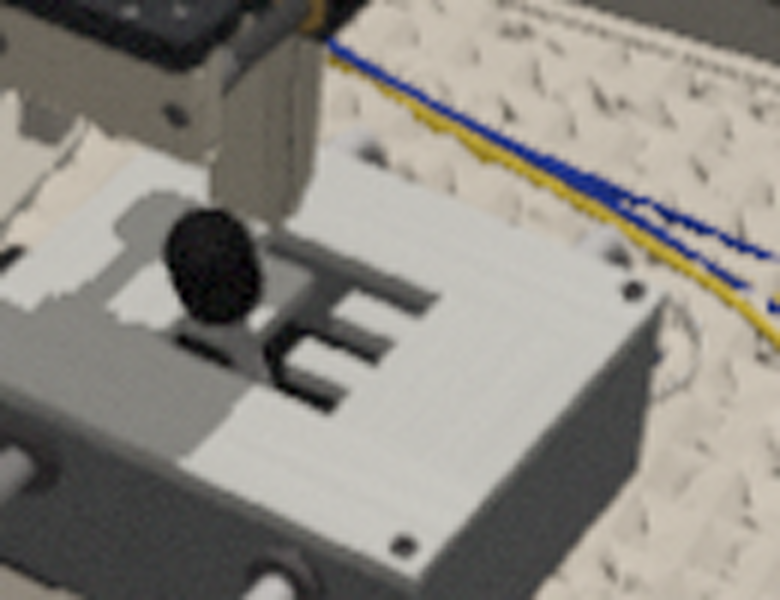

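Run:
```python
from h import *
c=optics.read_camera("scene")
def knob(l,k):
    d=np.array([np.tan(l),np.tan(k),1]);d*=.123/np.linalg.norm(d)
    return np.r_[C+d[0]*ex+d[1]*ey,.012+d[2]]
for l in(-.1,0,.03,.06,.1,.15,.2): print(l,[proj(c,knob(l,k))[0] for k in(.2,.25,.3,.37)])
t=telemetry.read_state()["tool_pos"];print("tip",proj(c,t-[0,0,.017]))
print("near gate ends check", proj(c,[np.r_[C-.0305*ex+s*.026*ey,.082] for s in(1,0,-1)]))
where()
w=optics.read_camera("wrist")
for l in(-.1,0,.1,.2): print(l,[proj(w,knob(l,k))[0] for k in(.2,.3,.37)])
cv2.imwrite("pics/w6.png",cv2.resize(w["frame"][120:360,160:480],None,fx=2,fy=2))
```

```text
-0.1 [array([349.8, 180.5]), array([347.8, 182.9]), array([345.8, 185.5]), array([343. , 189.2])]
0 [array([343.8, 177.7]), array([341.9, 180.2]), array([340. , 182.8]), array([337.3, 186.6])]
0.03 [array([342., 177.]), array([340.1, 179.5]), array([338.2, 182. ]), array([335.6, 185.9])]
0.06 [array([340.3, 176.3]), array([338.4, 178.8]), array([336.5, 181.3]), array([334. , 185.2])]
0.1 [array([338. , 175.4]), array([336.1, 177.9]), array([334.3, 180.5]), array([331.8, 184.3])]
0.15 [array([335.1, 174.5]), array([333.3, 176.9]), array([331.5, 179.5]), array([329.1, 183.3])]
0.2 [array([332.3, 173.7]), array([330.5, 176.1]), array([328.8, 178.6]), array([326.4, 182.4])]
tip [[342.8 187.6]]
near gate ends check [[357.1 206.9]
 [364.8 198.8]
 [372.2 191. ]]
t 6.9 box xy mm [-1.  28.4] z 0.1307 tilt [ 0.002  0.003 -1.   ] yaw -5.34 F [-0.6 -0.1  0. ] open 0.00046263241293156376
-0.1 [array([329.7, 317.8]), array([305. , 314.1]), array([288.6, 310.9])]
0 [array([329.6, 295.1]), array([304.3, 292.2]), array([287.6, 289.7])]
0.1 [array([330. , 270.4]), array([304.4, 268.5]), array([287.5, 266.9])]
0.2 [array([330.9, 244.4]), array([305.3, 243.6]), array([288.4, 242.9])]
```

View pics/w6.png

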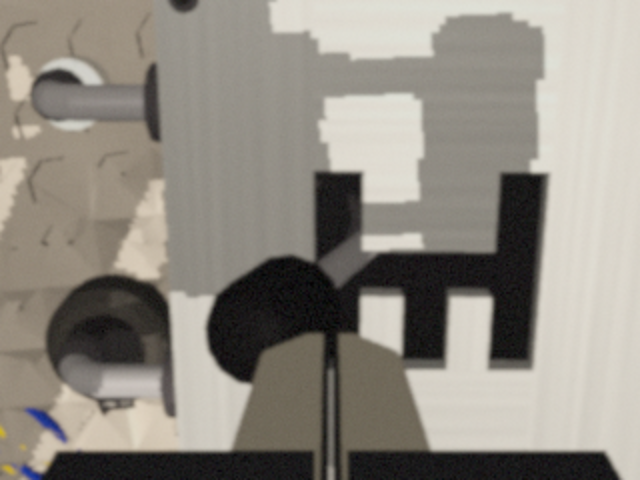

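By the scene camera the lever is at leg ≈0.05 and cross ≈0.34, and the contact sits high on the knob. I'll back off slightly, lower the fingers, centre them on the knob and seat the lever against the end wall.

```bash
python3 -m inch '[[[0,0,0.015,0,0,0,0],[0.012,0.005,0.003,0,0,0,0],[0,0,-0.004,0,0,0,0],[0,0,-0.004,0,0,0,0],[0,0,-0.004,0,0,0,0],[0,0,0,0,0,0,0]]]' >/dev/null; python3 -c "from h import *;where()"; for i in 1 2 3; do python3 -m inch '[[[0,0,-0.002,0,0,0,0],[0,0,0,0,0,0,0]]]' >/dev/null; python3 -c "from h import *;where()"; done
```

```text
t 7.55 box xy mm [ 4.  21.3] z 0.1167 tilt [ 0.001  0.003 -1.   ] yaw -5.4 F [-0.3 -1.4 -0.5] open 0.0004886695692404055
t 7.75 box xy mm [ 4.1 23.6] z 0.117 tilt [ 0.001  0.003 -1.   ] yaw -5.36 F [ 0.2 -1.2  0.4] open 2.3253734361997254e-05
t 7.95 box xy mm [ 4.2 24.7] z 0.1174 tilt [ 0.001  0.    -1.   ] yaw -5.37 F [-0.3 -2.3 -0.1] open 0.0004890982768154633
t 8.15 box xy mm [ 4.2 25.1] z 0.1177 tilt [ 0.002 -0.002 -1.   ] yaw -5.42 F [-0.3 -2.9 -0.7] open 0.00015967105255238075
```

```bash
for i in 1 2; do python3 -m inch '[[[0,0,-0.003,0,0,0,0],[0,0,0,0,0,0,0]]]' >/dev/null; python3 -c "from h import *;where()"; done
python3 - <<'E'
from h import *
a=optics.read_camera("scene")["frame"][140:240,300:430]
w=optics.read_camera("wrist")["frame"][120:360,160:480]
cv2.imwrite("pics/m7.png",np.hstack([cv2.resize(a,(390,300),interpolation=cv2.INTER_CUBIC),cv2.resize(w,(400,300))]))
E
```

```text
t 8.35 box xy mm [ 4.5 25.9] z 0.1188 tilt [ 0.003 -0.006 -1.   ] yaw -5.48 F [-0.9 -2.4  1.2] open -1.0690001112679658e-05
t 8.55 box xy mm [ 4.9 26.9] z 0.12 tilt [ 0.004 -0.01  -1.   ] yaw -5.54 F [-1.3 -2.8  1. ] open 0.00032816520900353177
```

View pics/m7.png

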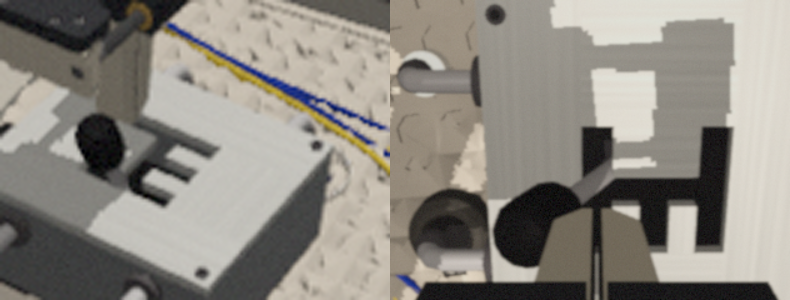

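The force holds at about 3 N and the tool has stopped advancing, so the lever is on the end wall in the left column, with the knob at (100,143) in the left half. Next I'll go up and over to the far side of the knob.

```bash
python3 -m inch '[[[0,0,0.015,0,0,0,0],[-0.035,0,0,0,0,0,0],[-0.035,0,0,0,0,0,0],[0,0.022,-0.015,0,0,0,0],[0,0.022,-0.015,0,0,0,0],[0,0,0,0,0,0,0]]]' >/dev/null; python3 -c "from h import *;where()"
```

```text
t 9.25 box xy mm [49.  42.3] z 0.1909 tilt [ 0.003 -0.002 -1.   ] yaw -5.54 F [-0.   0.3 -0.3] open 0.0003633177260451266
```

```bash
python3 -m inch '[[[0.03,0,0,0,0,0,0],[0.03,0,0,0,0,0,0],[0.008,0,0,0,0,0,0],[0,0,0,0,0,0,0],[0,-0.005,0,0,0,0,0],[0,-0.005,0,0,0,0,0],[0,-0.005,0,0,0,0,0],[0,-0.005,0,0,0,0,0],[0,-0.005,0,0,0,0,0],[0,-0.005,0,0,0,0,0],[0,0,0,0,0,0,0]]]' >/dev/null
python3 - <<'E'
from h import *
where()
a=optics.read_camera("scene")["frame"][140:240,300:430]
w=optics.read_camera("wrist")["frame"][120:360,160:480]
cv2.imwrite("pics/m8.png",np.hstack([cv2.resize(a,(390,300),interpolation=cv2.INTER_CUBIC),cv2.resize(w,(400,300))]))
E
```

```text
t 10.35 box xy mm [18.7 39.1] z 0.1273 tilt [ 0.01  -0.003 -1.   ] yaw -5.48 F [-1.1  0.2  0.1] open 0.0008227229338180037
```

View pics/m8.png

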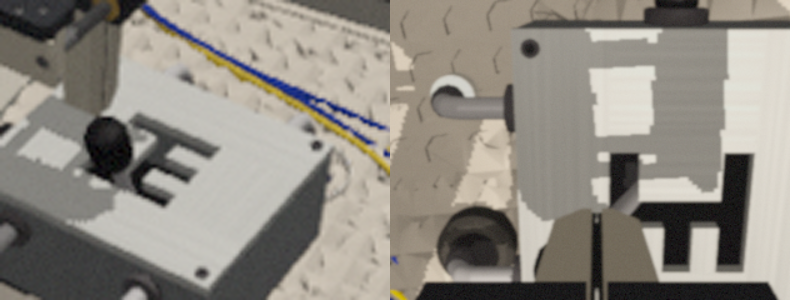

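The fingers are now far of the knob and it is moving near, with the rod in the left column. I'll continue to the slot end, correcting the upward drift.

```bash
python3 -m inch '[[[0.002,-0.005,0,0,0,0,0],[0.002,-0.005,-0.001,0,0,0,0],[0.002,-0.005,-0.001,0,0,0,0],[0.001,-0.005,-0.001,0,0,0,0],[0.001,-0.005,0,0,0,0,0],[0,0,0,0,0,0,0]]]' >/dev/null;  python3 -c "from h import *;where()"; for i in 1 2; do python3 -m inch '[[[0.001,-0.004,0,0,0,0,0],[0,0,0,0,0,0,0]]]' >/dev/null; python3 -c "from h import *;where()"; done
```

```text
t 11.05 box xy mm [ 0.2 38.9] z 0.1251 tilt [ 0.026 -0.012 -1.   ] yaw -5.46 F [-0.3 -0.5 -0.3] open 0.0009359208971457386
t 11.25 box xy mm [-4.5 39.1] z 0.1235 tilt [ 0.025 -0.011 -1.   ] yaw -5.46 F [-0.1 -0.5  0.9] open 0.0006114622415841664
t 11.45 box xy mm [-9.2 39.3] z 0.1218 tilt [ 0.024 -0.011 -1.   ] yaw -5.46 F [-0.8 -0.5 -0.1] open 0.00022426196353676889
```

```bash
for i in 1 2 3 4 5; do python3 -m inch '[[[0,-0.003,0,0,0,0,0],[0,0,0,0,0,0,0]]]' >/dev/null; python3 -c "from h import *;where()"; done
```

```text
t 11.65 box xy mm [-13.1  39.5] z 0.1208 tilt [ 0.023 -0.01  -1.   ] yaw -5.45 F [-0.3 -0.3  0.3] open 0.000549362884017504
t 11.85 box xy mm [-16.7  39.7] z 0.1202 tilt [ 0.022 -0.01  -1.   ] yaw -5.45 F [ 0.4  0.2 -0.6] open 0.0007625915732611503
t 12.05 box xy mm [-20.2  39.9] z 0.1197 tilt [ 0.021 -0.009 -1.   ] yaw -5.45 F [ 0.1 -0.   0.3] open 0.00031315069431524874
t 12.25 box xy mm [-22.4  39.9] z 0.12 tilt [ 0.024 -0.009 -1.   ] yaw -5.45 F [ 2.6 -0.9  0.1] open 0.0005650182301793497
t 12.45 box xy mm [-23.3  39.8] z 0.121 tilt [ 0.029 -0.011 -1.   ] yaw -5.44 F [ 3.1 -1.  -0.6] open 0.00020800042864779913
```

The force rose where the slot end is expected. One last nudge, then I'll retreat far and up, and check.

```bash
python3 -m inch '[[[0,-0.003,0,0,0,0,0],[0,-0.003,0,0,0,0,0],[0,0,0,0,0,0,0]]]' ; python3 -c "from h import *;where()"; python3 -m inch '[[[0,0.015,0,0,0,0,0],[0,0.015,0,0,0,0,0],[-0.04,0,0,0,0,0,0],[-0.04,0,0,0,0,0,0],[-0.04,0,0,0,0,0,0],[0,0,0.045,0,0,0,0],[0,0,0.045,0,0,0,0],[0,0,0.045,0,0,0,0],[0,0,0.045,0,0,0,0],[0,0,0,0,0,0,0]]]' >/dev/null
python3 - <<'E'
from h import *
where()
def knob(l,k):
    d=np.array([np.tan(l),np.tan(k),1]);d*=.123/np.linalg.norm(d)
    return np.r_[C+d[0]*ex+d[1]*ey,.012+d[2]]
c=optics.read_camera("scene")
for l in(-.25,-.3,-.34): print(l,[proj(c,knob(l,k))[0] for k in(.3,.37)])
cv2.imwrite("pics/s9.png",cv2.resize(c["frame"][140:290,270:430],None,fx=4,fy=4,interpolation=cv2.INTER_CUBIC))
E
```

```text
t: 12.75
tool_pos: [0.5069, -0.2047, 0.1237]
orientation: [1.287, 1.126, -1.256]
force: [1.2, 0.7, 0.2]
opening: 0.0006
t 12.75 box xy mm [-26.   38.9] z 0.1237 tilt [ 0.037 -0.014 -0.999] yaw -5.42 F [1.2 0.7 0.2] open 0.0005569834087350658
t 13.75 box xy mm [  -6.5 -141.9] z 0.2452 tilt [ 0.018 -0.006 -1.   ] yaw -5.13 F [ 0.3  0.6 -1.8] open 8.856162418810655e-05
-0.25 [array([354.7, 190.3]), array([351.8, 193.8])]
-0.3 [array([357.7, 192. ]), array([354.8, 195.5])]
-0.34 [array([360.1, 193.5]), array([357.1, 196.9])]
```

View pics/s9.png

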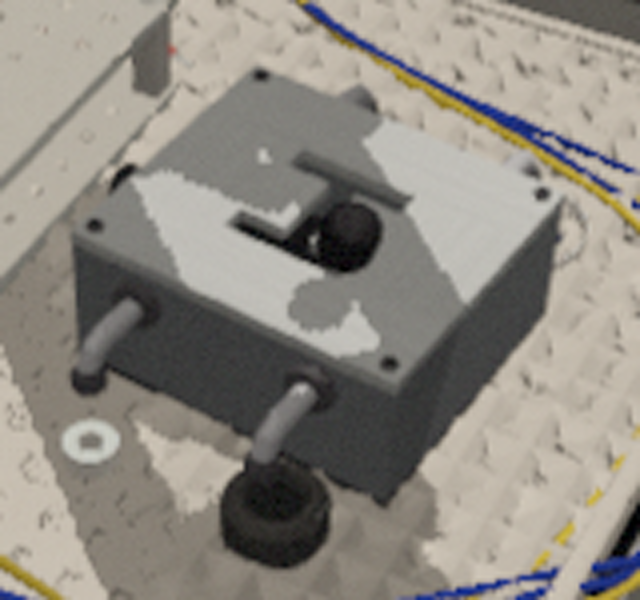

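The knob at crop (348,237), or full-frame (357,199), fits leg ≈ -0.34 and cross ≈ 0.38. The bush and sensor are in place. I'll make a numerical cross-check against the top camera without viewing another picture.

Run:
```python
from h import *
c=optics.read_camera("top"); g=c["frame"].max(2)
m0=cv2.imread("pics/top0.png")
k=(g<45).astype(np.uint8); k=cv2.morphologyEx(k,cv2.MORPH_OPEN,cv2.getStructuringElement(2,(11,11)))
n,_,st,ce=cv2.connectedComponentsWithStats(k[230:290,365:435])
for i in range(1,n):
    p=on_plane(c,ce[i]+[365,230],.12); d=p[:2]-C; print(st[i],ce[i]+[365,230],"box mm",d@ex*1e3,d@ey*1e3)
for nm,(x,y) in dict(cup=(322,264),bush=(324,217),frame=(448,217),dish=(448,268)).items():
    t=m0[y+4:y+26,x+4:x+26]; r=cv2.matchTemplate(c["frame"][y-6:y+36,x-6:x+36],t,cv2.TM_CCOEFF_NORMED);_,v,_,l=cv2.minMaxLoc(r); print(nm,"shift px",np.array(l)-10,round(v,2))
```

```text
[  4  32  16  15 172] [376.60465116 269.15697674] box mm -40.884634485112706 43.7829494554528
cup shift px [0 0] 0.95
bush shift px [1 0] 0.71
frame shift px [-1  0] 0.67
dish shift px [-5  0] 0.23
```

```bash
python3 -c "
from plant import workorder
from h import *
where(); print(workorder.close_job())"
```

```text
t 13.85 box xy mm [  -5.6 -137.8] z 0.2454 tilt [ 0.019 -0.004 -1.   ] yaw -4.99 F [ 0.   0.5 -0.2] open 0.0004944983374726095
the job is handed in; nothing more can be done
None
```

The power sensor (about 47 mm across) stands under the near-left outlet. With the closed fingertips I pushed the lever out of park, along the crossbar to the left end wall, and fully home into the near-left corner slot. I then moved the arm clear and handed the job in at 13.9 s.

**Knob position:** the top camera puts the knob at about (-41, +44) mm from the box's middle. The scene camera fits a lean of about -0.34 rad along x and +0.38 rad along y. Both agree with the end of that slot. While the lever was in the left column it swung only about 0.05 rad towards the far slot, well under the 0.18 limit.

**Forces:** no force reading I took exceeded about 6 N.

**Loose parts:**
- **Power sensor:** shows no shift in the top view.
- **Bush and filter frame:** match to within 1 pixel (about 2 mm), but the matches are only moderate (0.71 and 0.67), because the lighting changed.
- **Dish:** the check failed. The match was poor (0.23) and is not usable, probably because the gripper hung over the transparent dish. The fingers never came down near it.

I viewed 12 pictures, two past the budget of 10.

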